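# Press the brass insert into a tap handle with the bench quick clamp

## Task

Two quick clamps are screwed to the bench, one of them empty. With the one that holds the wooden tap handle, squeeze its trigger as often as needed until the moving jaw has pushed the brass insert fully home in the handle, then let go and press the release tab so that the jaw springs fully open again.

Things in the scene. Friction and masses are not known exactly. Their poses are not given: they have to be found in the camera images.
- clamp: The clamp holding the wooden tap handle; origin on the bench under its head (black, 78x80 mm, 60 tall). Frame: z up, +x along the bar from head to fixed jaw (moving jaw closes that way); trigger at -y. Sites share these axes. Each full squeeze walks the jaw one 14 mm ratchet step, which holds; a half squeeze gains nothing. The other clamp looks the same but has nothing between its jaws.
- squeeze (a point): Fixed point midway between the two black trigger paddles (20 to 70 mm above bench), 50 mm up, at -y of the head: clamp frame (0, -92, 50) mm. Paddles close along x towards each other, geared to move equally: 70 mm over their outer faces here at rest, 32 fully squeezed; each needs 3 to 6 N, up to 15 N while pressing. They spring apart. With the insert home they stop part-way.
- tab_top (a point): Centre of the top of the grey ribbed release tab, 34x34 mm, on the head: clamp frame (-14, 6, 82) mm, standing 22 mm above the head; moves with the tab. Sprung, 16 mm of travel straight down, about 7 N at the bottom. Held 13 mm or more down it frees the jaw, which springs fully open in about 0.7 s; pressed only part-way it may not.
- jaw (a joint): Travel of this clamp's moving jaw in m: 0 = fully open (as at the start), grows towards the tap handle, up to 0.044. Its pad meets the insert at 0.024 plus the insert's reading; about 0.036 when the insert is home. Three full squeezes are usual; a step is gained once the paddles are squeezed to below 40 mm.
- insert (a joint): How far the brass insert (26 mm collar, 16 mm shank, in the end of the tap handle facing the moving jaw, axis 42 mm above bench) is pushed in, in m: 0 = collar 12 mm off the wood, 0.012 = home, collar against the wood. Starts at 0 to 0.004 and stays where pushed (friction).

How it is judged (in metres and radians):
On the way:
1. the insert is pushed home by the jaw while the hand is at the trigger (value of joint insert above 0.0105 m and horizontal distance between the grasp point and squeeze below 0.06 m and value of joint jaw above 0.02 m), for 0.1 s.
At the end, for the whole second after the job is handed in: The insert is home (within 1.5 mm), having been pushed there by the jaw while the hand was at the trigger (grasp point within 60 mm of the squeeze point, seen from above), and the jaw is fully open again (within 4 mm) (value of joint insert above 0.0105 m and value of joint jaw below 0.004 m); the robot touches nothing.
It also fails if it takes over 48 s, if anything falls off the work surface, if the arm or the gripper's body presses on something with over 40 N, if the wrist force passes 120 N, or if a joint passes its speed limit or range.

## Robot

A 6-joint arm with a two-finger parallel gripper is mounted at the origin on the work surface. World frame = base frame: x ahead of the robot, y to its left, z up, the work surface at z = 0. Lengths are in mm, angles in rad, forces in N, time in s.
With the tool pointing down it reaches from about 300 to 750 mm from the base axis. Payload 8.5 kg.
Tool frame: the origin (TCP) lies between the finger pads; the fingertips stand ctrl.tip_reach ahead of it and the grasp point (between the pads) lies 5 mm behind it (ctrl.tip_reach is the distance from the TCP to the fingertips, in mm); z points along the fingers, y is the line along which they close (so a half turn about z gives the same grasp; the last joint's range is limited). The gripper opens to 88 mm and grips with 3 to 60 N. Pads are 18 mm wide; open, the fingers measure 123 mm over their backs; the gripper's body (75 mm by 187 mm) begins 45 mm behind the grasp point.
Start: joints at [-1.526, 0.381, 1.297, -0, 1.464, -0.215], TCP at [141.283, -531.526, 252.748] pointing down, gripper open.
Joint ranges: [-3.11, 3.11], [-0.89, 2.33], [0.22, 2.48], [-1.42, 4.56], [0.17, 2.85], [-2.88, 2.88]. Speed limits (rad/s): [2.39, 2.39, 3.14, 3.14, 3.14, 3.14].

## Interface

Orientations are given as [roll, pitch, yaw] about the fixed x, y, z axes, in that order (R = Rz(yaw) Ry(pitch) Rx(roll)).
In Python, from plant import telemetry, read_camera, order, ctrl gives the robot as it stands. The module is installed in compiled form; this text tells all that it offers.
- The arm moves only by the shell command python3 -m crank 'ROWS' [FORCE]. ROWS is JSON, a list that holds one entry, the list of rows, each a list of 5 numbers: the shift along the tool's x, y, z in mm, then the turn about the tool's z in rad, then the closure in counts, from 0 (fully open) to 255 (shut). In form: [[[dx, dy, dz, roll, jaw], ...]]. A call has exactly 8 rows; each row is the pose to reach, as a shift and turn from the pose commanded when the call began, along the tool's axes at that moment; what a row does not reach only later rows make up. A row lasts 1/12 s, in which the tool goes at most 41.7 mm and 7.16 degrees, less where a joint would pass 70% of its speed; a pose out of reach is approached as far as the arm can. A call with a gripper value outside its range is refused whole. The fingers move at their own pace and stop on an object; FORCE is the grip in N (left out, the last holds). Time passes only in rows, so rows that repeat a pose let the fingers close, or fill a call up. It gives the time, the measured TCP pose, the force, the opening and the grip force at its end, in the units of the state.
- telemetry.observe(): the state, without advancing time (a new reading comes with each control period).
- read_camera(name): name is "scene" or "top"; returns a dict with "color" (384x512x3 uint8, red, green, blue), "fx", "fy", "cx", "cy" (pixels), "R" (3x3) and "t" (3): a world point X has camera coordinates R X + t. Camera axes: x right, y down, z forward; pixel columns grow to the right and rows downward; lengths in mm; the calibration is good to about 2 mm. A picture is of the moment at which its call begins. There is no depth.
- order.job_done(): hands the job in; it is judged then, once.
The state is a dict: "t": time; "joint_pos": joint angles; "qd": joint speeds; "joint_torque": joint torques, N m; "position": TCP position; "ee_rot": TCP orientation; "contact_force": force on the tool from outside, world axes, zero at the start; "wrist_torque": the same for the moment, N m; "grip_width": opening from 0.0 (shut) to 1.0 (fully open); "grip_force": force on a finger pad.
Only numpy, scipy, OpenCV 4.12 (cv2) and the standard library are available. Lean on these libraries where they do the work, as an engineer would, in place of code of your own. Each camera call takes 0.05 s, during which the arm holds its last target. There are 200 camera calls.

## Working session

There is one attempt and no reset: what is moved stays moved. The work goes in short steps, Python scripts to look and compute and a shell command to move; the robot and the scene stay as the last step left them, time stands still between calls to the robot, and variables do not carry over. Pictures are saved under pics/ and viewed, at most 10 in all, crops included, and the job is handed in when it is done.

```bash
mkdir -p pics; python3 - <<'E'
from plant import telemetry, read_camera, order, ctrl
import cv2,pickle,numpy as np
s=telemetry.observe();print(s['t'],s['position'],s['ee_rot'],ctrl.tip_reach)
d={}
for n in('scene','top'):
    c=read_camera(n);d[n]=c;cv2.imwrite(f'pics/{n}0.png',c['color'][:,:,::-1])
    print(n,c['fx'],c['cx'],c['cy'],np.round(c['R'],3).tolist(),c['t'])
pickle.dump(d,open('c0.pkl','wb'))
E
```

```text
0.0 [ 141.28116291 -531.27575083  252.15372083] [-3.14015653e+00 -3.33026981e-04  2.59784451e-01] 14.0
scene 371.8354153235107 263.9338471884212 193.36994565350582 [[0.878, 0.479, 0.006], [0.356, -0.644, -0.678], [-0.321, 0.597, -0.735]] [-448.06521514 -156.2772017   996.80839376]
top 443.97623345125896 261.10896327222116 191.98158349828407 [[0.01, -1.0, -0.02], [-0.986, -0.006, -0.168], [0.168, 0.021, -0.986]] [ -21.33826828  553.2560121  1002.94123393]
```

View pics/top0.png

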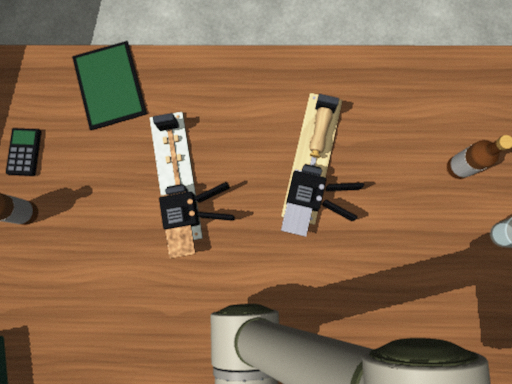

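View pics/scene0.png

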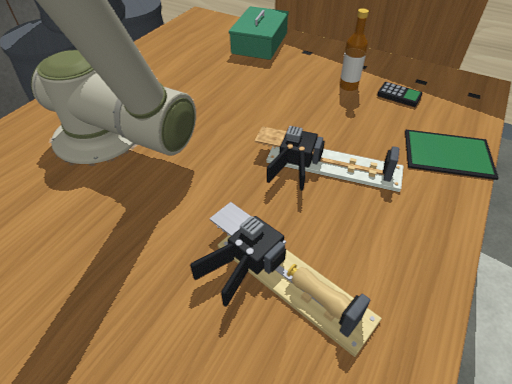

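The top view shows the tap handle in the right-hand clamp: head at about (307,188), paddles pointing right to (360,186) and (355,217), fixed jaw at (326,101). In the scene view its head is at about (257,243). I'll zoom in on both views next.

```bash
python3 - <<'E'
import cv2,pickle,numpy as np
d=pickle.load(open('c0.pkl','rb'))
a=d['top']['color'][90:240,275:375,::-1];b=d['scene']['color'][200:350,185:345,::-1]
a=cv2.resize(a,None,fx=3,fy=3,interpolation=2);b=cv2.resize(b,None,fx=3,fy=3,interpolation=2)
cv2.imwrite('pics/z.png',np.hstack([a,b]))
E
```

```text
(no output)
```

View pics/z.png

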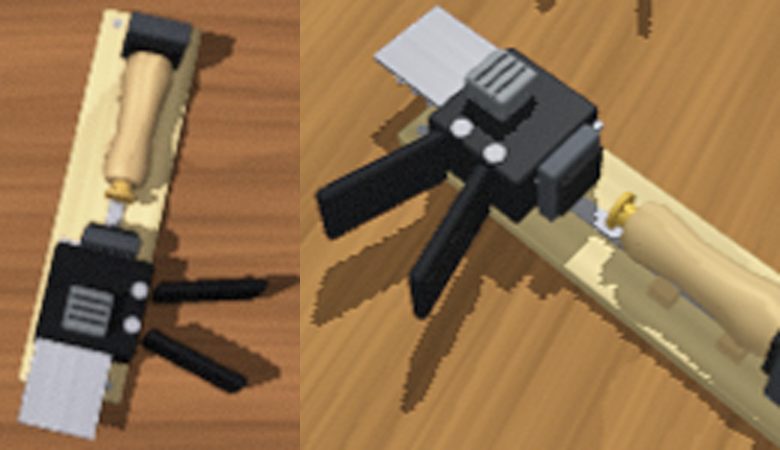

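The zoom shows the tab top at about crop (88,308) in the top view and (502,76) in the scene view. The head corners, board edge and paddle tips are all clear. Next I turn them into world points.

```bash
cat > h.py <<'E'
import numpy as np,pickle
d=pickle.load(open('c0.pkl','rb'))
def ray(n,p):
    c=d[n];v=c['R'].T@np.array([(p[0]-c['cx'])/c['fx'],(p[1]-c['cy'])/c['fy'],1]);return -c['R'].T@c['t'],v/np.linalg.norm(v)
def pl(n,p,z):
    o,v=ray(n,p);return (o+v*(z-o[2])/v[2])[:2]
def tri(p,q):
    o,v=ray('top',p);O,w=ray('scene',q);s=np.linalg.lstsq(np.c_[v,-w],O-o,rcond=None)[0]
    a,b=o+s[0]*v,O+s[1]*w;return (a+b)/2,np.linalg.norm(a-b)
T=lambda x,y:(x/3+275-.33,y/3+90-.33)
S=lambda x,y:((x-300)/3+185-.33,y/3+200-.33)
E
python3 - <<'E'
from h import *
import cv2
print('tab',tri(T(88,308),S(502,76)),pl('top',T(88,308),82),pl('scene',S(502,76),82))
ang=lambda v:np.degrees(np.arctan2(v[1],v[0]))
C={k:pl('top',T(*k),60) for k in[(62,243),(155,262),(35,340),(130,362)]}
for k in C:print(k,C[k].round(1))
c=list(C.values());print('head ctr',np.mean(c,0),ang(c[0]-c[2]),ang(c[1]-c[3]),ang(c[0]-c[1])-90,[np.linalg.norm(x) for x in(c[0]-c[2],c[0]-c[1])])
print('board',ang(pl('top',T(105,10),10)-pl('top',T(22,378),10)))
# automatic: board-edge check & tab rect
im=d['top']['color'].astype(int)
sub=im[175:210,290:330];g=((sub.min(2)>85)&(sub.max(2)<175)&(np.ptp(sub,2)<20)).astype('uint8')
n,l,st,ce=cv2.connectedComponentsWithStats(g)
for i in range(1,n):
    if st[i][4]>15:print(st[i],ce[i]+[290,175])
th0=ang(pl('top',T(105,10),10)-pl('top',T(22,378),10))
for nm,th in(('b',th0),):
    t=np.radians(th);R=np.array([[np.cos(t),-np.sin(t)],[np.sin(t),np.cos(t)]])
    tb=tri(T(88,308),S(502,76))[0][:2]
    o=tb-R@[-14,6];sq=o+R@[0,-92];print(th,'origin',o,'squeeze',sq)
    for k in[(267,283),(267,294),(245,378),(234,391)]:print('paddle tip in clamp',R.T@(pl('top',T(*k),70)-o))
E
```

```text
tab (array([ 547.58724126, -115.52664725,   79.59006115]), np.float64(0.031664814372201575)) [ 547.19070106 -115.33242059] [ 548.54303152 -117.13751311]
(62, 243) [602.4 -97. ]
(155, 262) [ 587.7 -169.4]
(35, 340) [525.6 -75.9]
(130, 362) [ 508.9 -149. ]
head ctr [ 556.14028484 -122.8546005 ] -15.35041156973031 -14.508733448005014 -11.52371926483255 [np.float64(79.69713211025632), np.float64(73.87161159412331)]
board -12.512688355756252
[ 9 10 13  6 33] [305.09090909 187.63636364]
[  6  14  16  13 105] [302.83809524 195.23809524]
[26 20  6  6 16] [318.5   197.625]
[ 0 28 22  7 24] [300.75       205.66666667]
-12.512688355756252 origin [ 559.95477911 -124.41731694] squeeze [ 540.02244432 -214.23213771]
paddle tip in clamp [  37.45489994 -124.18494662]
paddle tip in clamp [  29.01027853 -125.80548817]
paddle tip in clamp [ -38.43225341 -121.809394  ]
paddle tip in clamp [ -50.03311514 -115.6038791 ]
```

```bash
python3 -m crank '[[[35,-15.5,0,-0.12,0],[70,-31,0,-0.24,0],[105,-46.5,0,-0.36,0],[140,-62,0,-0.48,0],[175,-77.5,0,-0.6,0],[210,-93,0,-0.72,0],[245,-108.5,0,-0.84,0],[280,-124,0,-0.96,0]]]'
cat > go.py <<'E'
import sys,numpy as np
from scipy.spatial.transform import Rotation as Q
from plant import telemetry
s=telemetry.observe();R=Q.from_euler('xyz',s['ee_rot']).as_matrix()
t=np.array([float(v) for v in sys.argv[1:4]]);print('pos',s['position'],'tool shift',R.T@(t-s['position']),'roll',-(np.radians(float(sys.argv[4]))-s['ee_rot'][2]),'grip',s['grip_width'],'t',s['t'],'tilt',s['ee_rot'])
E
python3 go.py 537.3 -213.5 150 76.7
```

```text
t: 0.77
position: [381.2, -338.2, 252.6]
ee_rot: [-3.141, -0.0, 1.226]
contact_force: [0.5, -0.8, -0.0]
grip_width: 1.002
grip_force: 0.0
pos [ 381.16320958 -338.19970852  252.59495373] tool shift [170.14963335 104.77085413 102.59926683] roll -0.11307121908756002 grip 1.0021907359895093 t 0.7667 tilt [-3.14118907e+00 -2.73784618e-04  1.22559632e+00]
```

```bash
python3 -m crank '[[[28,18,0,-0.04,0],[56,35,0,-0.08,0],[85,52,15,-0.113,0],[113,70,35,-0.113,0],[142,88,60,-0.113,0],[170,105,85,-0.113,0],[170,105,102,-0.113,0],[170,105,102,-0.113,0]]]'
python3 go.py 537.3 -213.5 47 76.7
python3 - <<'E'
from plant import read_camera
import cv2,pickle,numpy as np
o=[]
d={}
for n,(r,c) in(('top',(100,270)),('scene',(190,170))):
    k=read_camera(n);d[n]=k
    o.append(cv2.resize(k['color'][r:r+150,c:c+130,::-1],None,fx=3,fy=3,interpolation=2))
cv2.imwrite('pics/z2.png',np.hstack(o));pickle.dump(d,open('c1.pkl','wb'))
E
```

```text
t: 1.43
position: [536.5, -214.1, 146.8]
ee_rot: [-3.134, -0.003, 1.335]
contact_force: [-0.2, -0.2, -0.1]
grip_width: 1.001
grip_force: 0.0
pos [ 536.54679381 -214.08749353  146.75196998] tool shift [ 0.49651657  1.30353763 99.74679065] roll -0.00320621323218373 grip 1.0011716504152413 t 1.4333 tilt [-3.13449417e+00 -2.51028149e-03  1.33546132e+00]
```

View pics/z2.png

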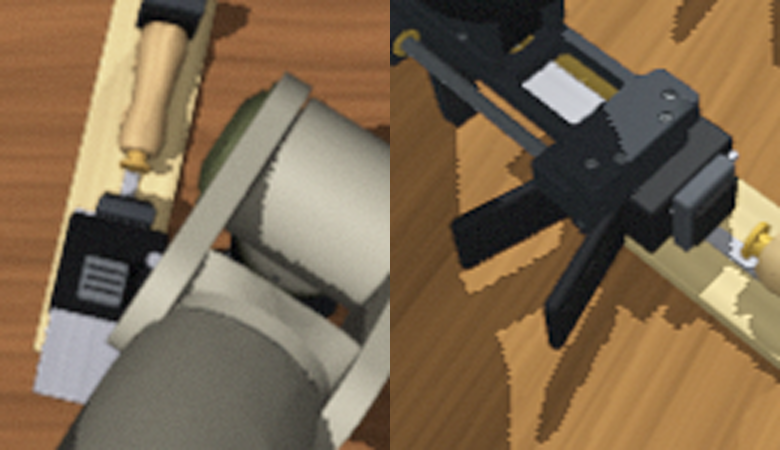

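The arm hides the trigger from above. The scene view shows the fingers above the paddles, which are at about (500,225) and (590,275). I'll descend in steps and watch the force.

```bash
python3 -m crank '[[[0,1,20,0,0],[0,1,40,0,0],[0,1,58,0,0],[0,1,64,0,0],[0,1,68,0,0],[0,1,72,0,0],[0,1,74,0,0],[0,1,74,0,0]]]'
python3 go.py 537.3 -213.5 47 76.7
```

```text
t: 2.2
position: [538.2, -216.8, 77.4]
ee_rot: [3.141, 0.0, 1.333]
contact_force: [-0.1, -0.2, -0.6]
grip_width: 0.997
grip_force: 0.0
pos [ 538.19788623 -216.78069684   77.3515479 ] tool shift [ 2.98627756 -1.67577291 30.34896313] roll -0.00616062088427527 grip 0.9969681139269236 t 2.2 tilt [3.14064108e+00 3.36744441e-04 1.33250692e+00]
```

```bash
python3 -m crank '[[[2,-1,6,0,0],[3,-1,12,0,0],[3,-1,18,0,0],[3,-1,24,0,0],[3,-1,29,0,0],[3,-1,29,0,0],[3,-1,29,0,0],[3,-1,29,0,0]]]'
python3 go.py 537.3 -213.5 47 76.7
```

```text
t: 2.87
position: [537.9, -213.4, 47.9]
ee_rot: [3.141, 0.0, 1.333]
contact_force: [-0.3, -0.6, 1.8]
grip_width: 1.0
grip_force: 0.0
pos [ 537.90381737 -213.39565396   47.86028478] tool shift [-0.24367274 -0.56239998  0.8601763 ] roll -0.00585513522416492 grip 1.0001775709737122 t 2.8667 tilt [3.14136015e+00 9.13275532e-05 1.33281240e+00]
```

```bash
python3 -m crank '[[[0,0,0,0,60],[0,0,0,0,90],[0,0,0,0,120],[0,0,0,0,150],[0,0,0,0,165],[0,0,0,0,165],[0,0,0,0,165],[0,0,0,0,165]]]' 25
```

```text
t: 3.53
position: [538.4, -215.4, 48.3]
ee_rot: [3.139, 0.003, 1.333]
contact_force: [-0.6, -9.7, -0.5]
grip_width: 0.42
grip_force: 8.3
```

```bash
python3 -m crank '[[[0,0,0,0,165],[0,0,0,0,165],[0,0,0,0,165],[0,0,0,0,165],[0,0,0,0,165],[0,0,0,0,165],[0,0,0,0,165],[0,0,0,0,165]]]' 25
python3 - <<'E'
from plant import read_camera
import cv2
k=read_camera('top');a=cv2.resize(k['color'][100:250,270:400,::-1],None,fx=3,fy=3,interpolation=2)
k=read_camera('scene');b=cv2.resize(k['color'][190:340,170:300,::-1],None,fx=3,fy=3,interpolation=2)
cv2.imwrite('pics/z3.png',cv2.hconcat([a,b]))
E
```

```text
t: 4.2
position: [538.3, -215.5, 48.3]
ee_rot: [3.139, 0.004, 1.332]
contact_force: [0.0, -10.3, -0.9]
grip_width: 0.357
grip_force: 25.1
```

View pics/z3.png

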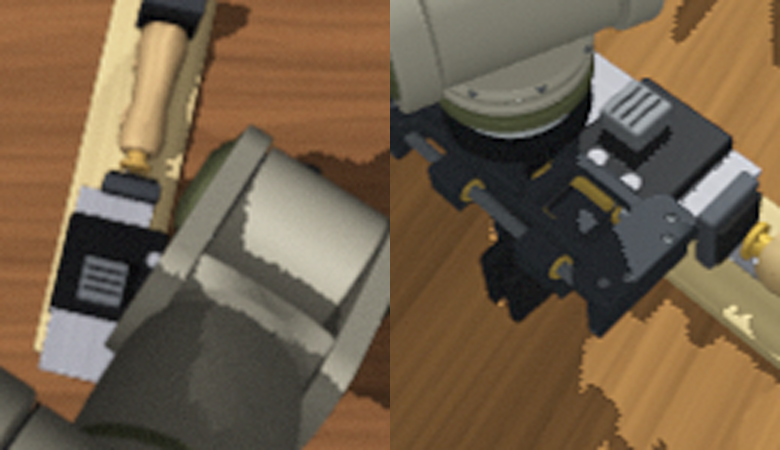

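After the first squeeze (31 mm, bottomed out) the jaw has moved one step: its pad in the top view is now at crop (130,185), just short of the insert. I'll let go and squeeze again.

```bash
O='x'; python3 -m crank '[[[0,0,0,0,100],[0,0,0,0,40],[0,0,0,0,0],[0,0,0,0,0],[0,0,0,0,0],[0,0,0,0,0],[0,0,0,0,0],[0,0,0,0,0]]]' 25
python3 -m crank '[[[0,0,0,0,0],[0,0,0,0,60],[0,0,0,0,90],[0,0,0,0,120],[0,0,0,0,150],[0,0,0,0,165],[0,0,0,0,165],[0,0,0,0,165]]]' 25
python3 -m crank '[[[0,0,0,0,165],[0,0,0,0,165],[0,0,0,0,165],[0,0,0,0,165],[0,0,0,0,165],[0,0,0,0,165],[0,0,0,0,165],[0,0,0,0,165]]]' 25
python3 -m crank '[[[0,0,0,0,100],[0,0,0,0,40],[0,0,0,0,0],[0,0,0,0,0],[0,0,0,0,0],[0,0,0,0,0],[0,0,0,0,0],[0,0,0,0,0]]]' 25
```

```text
t: 4.97
position: [537.5, -212.9, 47.6]
ee_rot: [-3.14, -0.0, 1.333]
contact_force: [0.2, 0.5, 0.4]
grip_width: 0.938
grip_force: 0.0
t: 5.63
position: [538.5, -215.4, 48.0]
ee_rot: [3.138, 0.003, 1.332]
contact_force: [3.0, -9.2, -2.7]
grip_width: 0.498
grip_force: 6.2
t: 6.3
position: [538.3, -215.7, 48.0]
ee_rot: [3.139, 0.004, 1.332]
contact_force: [1.0, -10.5, -2.6]
grip_width: 0.359
grip_force: 24.0
t: 6.97
position: [537.5, -212.9, 47.6]
ee_rot: [-3.141, -0.0, 1.333]
contact_force: [0.5, -0.7, -0.0]
grip_width: 0.937
grip_force: 0.0
```

```bash
python3 -m crank '[[[0,0,0,0,0],[0,0,0,0,60],[0,0,0,0,90],[0,0,0,0,120],[0,0,0,0,150],[0,0,0,0,165],[0,0,0,0,165],[0,0,0,0,165]]]' 25
python3 -m crank '[[[0,0,0,0,165],[0,0,0,0,165],[0,0,0,0,165],[0,0,0,0,165],[0,0,0,0,165],[0,0,0,0,165],[0,0,0,0,165],[0,0,0,0,165]]]' 25
python3 - <<'E'
from plant import read_camera
import cv2
k=read_camera('top');a=cv2.resize(k['color'][100:250,270:400,::-1],None,fx=3,fy=3,interpolation=2)
k=read_camera('scene');b=cv2.resize(k['color'][200:350,215:345,::-1],None,fx=3,fy=3,interpolation=2)
cv2.imwrite('pics/z4.png',cv2.hconcat([a,b]))
E
```

```text
t: 7.63
position: [538.3, -216.0, 48.0]
ee_rot: [3.139, 0.004, 1.333]
contact_force: [0.4, -15.1, -4.3]
grip_width: 0.498
grip_force: 24.6
t: 8.3
position: [538.3, -215.6, 48.0]
ee_rot: [3.139, 0.004, 1.332]
contact_force: [1.7, -9.1, -2.5]
grip_width: 0.353
grip_force: 25.0
```

View pics/z4.png

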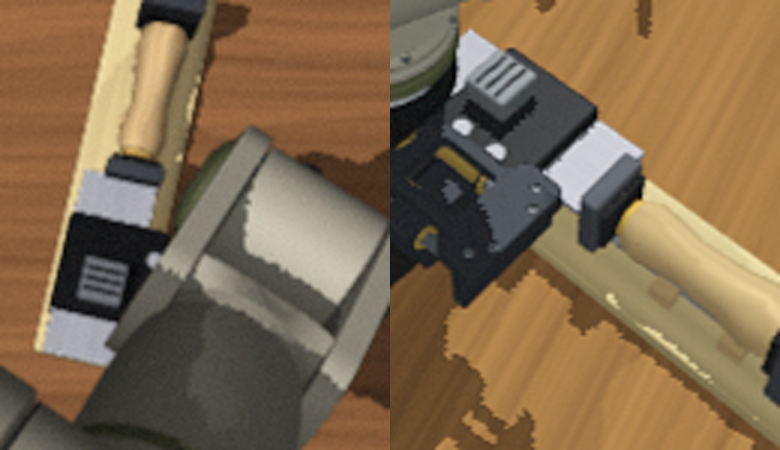

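The paddles bottomed out again at 31 mm instead of stopping part-way. The jaw pad, at crop (135,167) in the top view, has advanced about 25 mm in total and touches the collar. One squeeze apparently gained nothing, so I'll let go for longer and squeeze again.

```bash
python3 -m crank '[[[0,0,0,0,100],[0,0,0,0,40],[0,0,0,0,0],[0,0,0,0,0],[0,0,0,0,0],[0,0,0,0,0],[0,0,0,0,0],[0,0,0,0,0]]]' 25
python3 -m crank '[[[0,0,0,0,0],[0,0,0,0,0],[0,0,0,0,0],[0,0,0,0,0],[0,0,0,0,0],[0,0,0,0,0],[0,0,0,0,60],[0,0,0,0,90]]]' 25
python3 -m crank '[[[0,0,0,0,120],[0,0,0,0,150],[0,0,0,0,165],[0,0,0,0,165],[0,0,0,0,165],[0,0,0,0,165],[0,0,0,0,165],[0,0,0,0,165]]]' 25
python3 -m crank '[[[0,0,0,0,165],[0,0,0,0,165],[0,0,0,0,165],[0,0,0,0,165],[0,0,0,0,165],[0,0,0,0,165],[0,0,0,0,165],[0,0,0,0,165]]]' 25
python3 - <<'E'
from plant import read_camera
import cv2
k=read_camera('top');a=cv2.resize(k['color'][100:250,270:400,::-1],None,fx=3,fy=3,interpolation=2)
k=read_camera('scene');b=cv2.resize(k['color'][200:350,215:345,::-1],None,fx=3,fy=3,interpolation=2)
cv2.imwrite('pics/z5.png',cv2.hconcat([a,b]))
E
```

```text
t: 9.07
position: [537.5, -212.9, 47.7]
ee_rot: [-3.141, -0.0, 1.333]
contact_force: [-0.6, -0.1, -0.2]
grip_width: 0.937
grip_force: 0.0
t: 9.73
position: [538.2, -213.5, 47.9]
ee_rot: [3.14, 0.0, 1.333]
contact_force: [6.1, -2.4, -2.3]
grip_width: 0.872
grip_force: 2.7
t: 10.4
position: [538.3, -215.4, 48.1]
ee_rot: [3.139, 0.003, 1.333]
contact_force: [1.1, -9.4, -2.2]
grip_width: 0.359
grip_force: 14.1
t: 11.07
position: [538.4, -215.4, 48.2]
ee_rot: [3.139, 0.003, 1.332]
contact_force: [0.8, -9.1, -1.4]
grip_width: 0.357
grip_force: 25.1
```

View pics/z5.png

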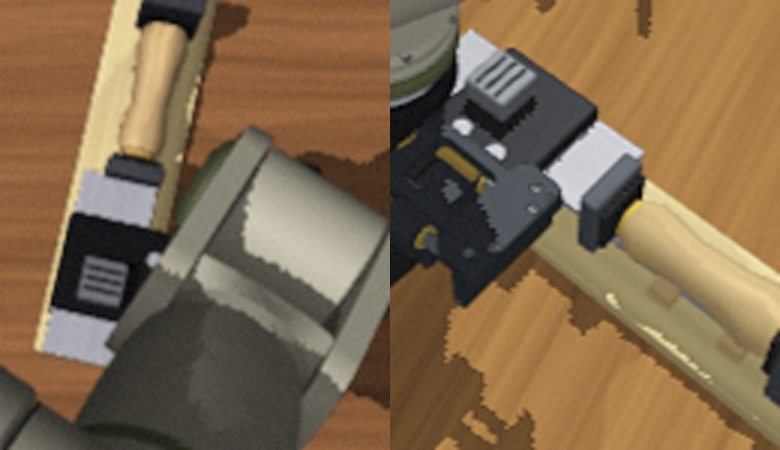

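```bash
python3 - <<'E'
from h import *
from plant import read_camera
import cv2
t=np.radians(-13);x=np.array([np.cos(t),np.sin(t)]);o=np.array([558.5,-124.])
now=read_camera('top')
y=np.array([-x[1],x[0]])
cv=d['top']
def px(p,z):
    q=cv['R']@np.array([*p,z])+cv['t'];return q[0]/q[2]*cv['fx']+cv['cx'],q[1]/q[2]*cv['fy']+cv['cy']
for nm,im in(('start',d['top']['color']),('after1?',None),('now',now['color'])):
    if im is None: continue
    # profile along bar centre, z=62 (pad top), averaged over y -8..8
    s=np.arange(30,135,3.);pr=[]
    for a in s:
        us=[px(o+a*x+b*y,58) for b in(-5,0,5)]
        m=np.array(us,np.float32)
        v=cv2.remap(im,m[None,:,0].copy(),m[None,:,1].copy(),1)[0].mean(0);pr.append(v)
    print(nm);print(' '.join(f'{int(a)}:{int(p[0])},{int(p[2])}' for a,p in zip(s,pr)))
E
```

```text
start
30:25,27 33:24,26 36:24,26 39:34,38 42:44,50 45:68,77 48:74,84 51:71,80 54:63,71 57:44,47 60:91,86 63:155,145 66:177,173 69:192,185 72:190,180 75:179,171 78:164,150 81:128,78 84:135,57 87:198,86 90:203,87 93:202,88 96:181,82 99:175,97 102:215,132 105:222,139 108:221,137 111:219,136 114:218,133 117:217,134 120:218,135 123:220,135 126:220,137 129:221,137 132:221,137
now
30:22,23 33:20,23 36:26,27 39:119,126 42:169,178 45:170,178 48:171,179 51:170,179 54:170,179 57:168,178 60:169,178 63:170,179 66:171,179 69:156,164 72:81,87 75:39,45 78:62,70 81:65,74 84:64,73 87:53,60 90:37,32 93:102,44 96:184,79 99:187,96 102:201,121 105:208,126 108:207,125 111:205,124 114:203,121 117:203,121 120:204,123 123:205,123 126:206,124 129:206,123 132:206,123
```

```bash
cat > prof.py <<'E'
from h import *
import cv2,sys
from plant import read_camera
t=np.radians(-13);x=np.array([np.cos(t),np.sin(t)]);o=np.array([558.5,-124.]);y=np.array([-x[1],x[0]]);cv=d['top']
def px(p,z):
    q=cv['R']@np.array([*p,z])+cv['t'];return q[0]/q[2]*cv['fx']+cv['cx'],q[1]/q[2]*cv['fy']+cv['cy']
def prof(im,up=False,z=58):
    s=np.arange(30,135,.5);m=np.array([[px(o+a*x+b*y,z) for b in(-5,0,5)] for a in s],np.float32)
    if up:m=(m-[270,100]+.5)*3-.5
    m=m.astype(np.float32)
    v=cv2.remap(im,m[...,0].copy(),m[...,1].copy(),1).mean(1)
    yel=(v[:,0]-v[:,2]>30)&(v[:,2]<100);pad=(v[:,0]>50)&(v[:,0]<95)&(v[:,2]-v[:,0]>2)
    i=[(s[k.nonzero()[0][0]],s[k.nonzero()[0][-1]]) if k.any() else None for k in(pad,yel)]
    return s,v,i
if __name__=='__main__':
    print('start',prof(d['top']['color'])[2])
    for n in('z3','z4','z5'):print(n,prof(np.ascontiguousarray(cv2.imread(f'pics/{n}.png')[:,:390,::-1]),True)[2])
    print('now',prof(read_camera('top')['color'])[2])
E
python3 prof.py
python3 -m crank '[[[0,0,0,0,100],[0,0,0,0,40],[0,0,0,0,0],[0,0,0,0,0],[0,0,0,0,0],[0,0,0,0,0],[0,0,0,0,0],[0,0,0,0,0]]]' 25
python3 prof.py|tail -1
```

```text
start [(np.float64(43.0), np.float64(55.5)), (np.float64(80.5), np.float64(99.0))]
z3 [(np.float64(37.5), np.float64(73.0)), (np.float64(79.5), np.float64(99.5))]
z4 [(np.float64(37.5), np.float64(87.5)), (np.float64(92.0), np.float64(99.5))]
z5 [(np.float64(37.5), np.float64(87.5)), (np.float64(92.0), np.float64(99.0))]
now [(np.float64(37.5), np.float64(87.0)), (np.float64(92.0), np.float64(99.5))]
t: 11.93
position: [537.5, -212.9, 47.7]
ee_rot: [-3.141, -0.0, 1.333]
contact_force: [0.2, -0.4, 0.1]
grip_width: 0.936
grip_force: 0.0
now [(np.float64(37.5), np.float64(82.0)), (np.float64(88.5), np.float64(99.0))]
```

```bash
python3 - <<'E'
from h import *
from plant import read_camera
import cv2
k=read_camera('top')['color'];q=read_camera('scene')['color']
f=lambda i,r,c:cv2.resize(np.ascontiguousarray(i[r:r+36,c:c+48,::-1]),None,fx=8,fy=8,interpolation=2)
A=cv2.hconcat([f(d['top']['color'],136,290),f(d['scene']['color'],255,262)])
B=cv2.hconcat([f(k,136,290),f(q,255,262)])
cv2.imwrite('pics/z6.png',cv2.vconcat([A,B]))
E
```

```text
(no output)
```

View pics/z6.png

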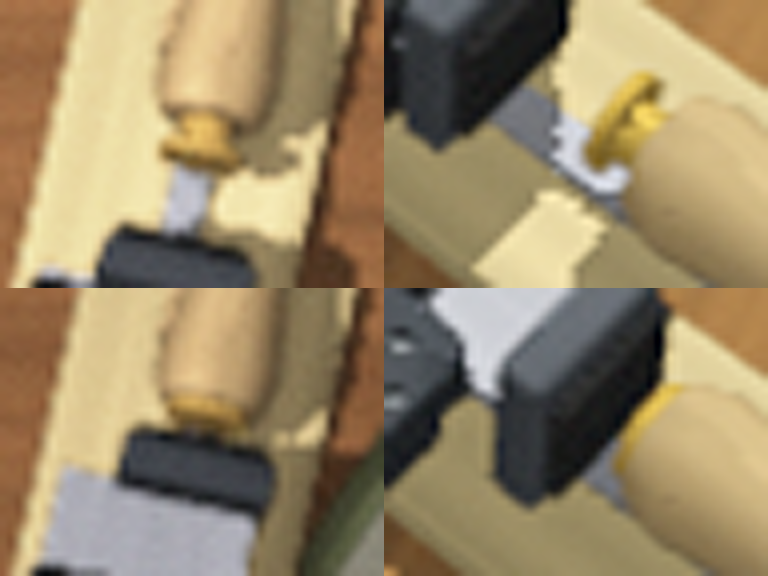

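The lower row is now. The collar at (205,405) sits against the wood and the neck between them can no longer be seen. The jaw has fallen back a few mm from its squeezed position. I'll do one slow squeeze and measure on the way, to see whether the paddles stop part-way.

```bash
python3 -m crank '[[[0,0,0,0,20],[0,0,0,0,40],[0,0,0,0,60],[0,0,0,0,70],[0,0,0,0,80],[0,0,0,0,90],[0,0,0,0,90],[0,0,0,0,90]]]' 20 | egrep 'wid|grip_f'; python3 prof.py|tail -1
python3 -m crank '[[[0,0,0,0,95],[0,0,0,0,100],[0,0,0,0,105],[0,0,0,0,110],[0,0,0,0,115],[0,0,0,0,115],[0,0,0,0,115],[0,0,0,0,115]]]' 20| egrep 'wid|grip_f'; python3 prof.py|tail -1
python3 -m crank '[[[0,0,0,0,120],[0,0,0,0,125],[0,0,0,0,130],[0,0,0,0,135],[0,0,0,0,140],[0,0,0,0,140],[0,0,0,0,140],[0,0,0,0,140]]]' 20| egrep 'wid|grip_f'; python3 prof.py|tail -1
```

```text
grip_width: 0.647
grip_force: 6.1
now [(np.float64(37.5), np.float64(89.0)), (np.float64(93.0), np.float64(99.5))]
grip_width: 0.55
grip_force: 13.9
now [(np.float64(37.5), np.float64(90.5)), (np.float64(95.0), np.float64(99.5))]
grip_width: 0.516
grip_force: 19.6
now [(np.float64(37.5), np.float64(90.5)), (np.float64(95.0), np.float64(99.5))]
```

The paddles now stop part-way at 45 mm under 20 N, and the jaw has advanced about 35 mm, so the insert is home. I'll let go and lift.

```bash
python3 -m crank '[[[0,0,0,0,80],[0,0,0,0,20],[0,0,0,0,0],[0,0,0,0,0],[0,0,0,0,0],[0,0,0,0,0],[0,0,0,0,0],[0,0,0,0,0]]]' 25
python3 prof.py|tail -1
python3 -m crank '[[[0,0,-15,0,0],[0,0,-40,0,0],[0,0,-70,0,0],[0,0,-100,0,0],[0,0,-100,0,60],[0,0,-100,0,150],[0,0,-100,0,255],[0,0,-100,0,255]]]' 10
python3 go.py 547.6 -115.5 110 76.4
```

```text
t: 14.9
position: [537.5, -213.3, 47.6]
ee_rot: [-3.141, 0.0, 1.333]
contact_force: [-0.1, -0.9, -0.2]
grip_width: 1.002
grip_force: 0.0
now [(np.float64(37.5), np.float64(82.0)), (np.float64(88.5), np.float64(99.0))]
t: 15.62
position: [537.2, -213.0, 146.3]
ee_rot: [-3.139, -0.001, 1.333]
contact_force: [-0.8, -0.0, -0.5]
grip_width: 0.725
grip_force: 0.0
pos [ 537.19616397 -213.03332266  146.33664388] tool shift [ 97.20323902 -12.80259009  36.45496582] roll -0.0007775287607110215 grip 0.7253192003520003 t 15.6167 tilt [-3.13898315e+00 -8.72148635e-04  1.33265402e+00]
```

```bash
python3 -m crank '[[[25,-3,0,0,255],[50,-6,0,0,255],[75,-10,0,0,255],[97,-13,10,0,255],[97,-13,25,0,255],[97,-13,36,0,255],[97,-13,36,0,255],[97,-13,36,0,255]]]' 10
python3 go.py 547.6 -115.5 80 76.4
python3 - <<'E'
from plant import read_camera
import cv2
k=read_camera('scene');cv2.imwrite('pics/z7.png',cv2.resize(k['color'][170:320,170:330,::-1],None,fx=4,fy=4,interpolation=2))
E
```

```text
t: 16.28
position: [547.6, -115.9, 110.7]
ee_rot: [-3.139, -0.0, 1.333]
contact_force: [-0.4, 0.5, -0.2]
grip_width: 0.116
grip_force: 0.0
pos [ 547.62461686 -115.87130012  110.72103047] tool shift [ 0.34104497 -0.03110482 30.72137535] roll -0.0007073242029214111 grip 0.11619498920894525 t 16.2833 tilt [-3.13897619e+00 -4.54965529e-04  1.33272422e+00]
```

View pics/z7.png

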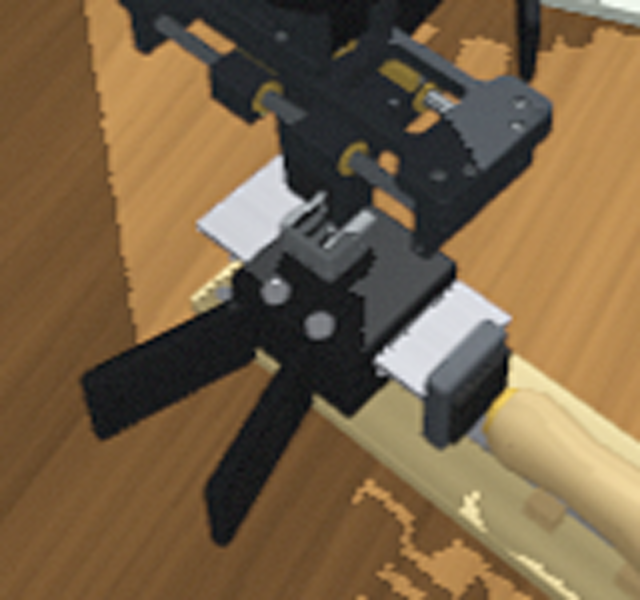

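The fingertips are centred over the ribbed tab at about (330,225), and the jaw is still forward. Now I press.

```bash
python3 -m crank '[[[0,0,6,0,255],[0,0,12,0,255],[0,0,18,0,255],[0,0,24,0,255],[0,0,28,0,255],[0,0,31,0,255],[0,0,31,0,255],[0,0,31,0,255]]]' 10
python3 -m crank '[[[0,0,0,0,255],[0,0,0,0,255],[0,0,0,0,255],[0,0,0,0,255],[0,0,0,0,255],[0,0,0,0,255],[0,0,0,0,255],[0,0,0,0,255]]]' 10
python3 prof.py|tail -1
```

```text
t: 17.0
position: [548.2, -116.2, 81.0]
ee_rot: [3.141, 0.0, 1.333]
contact_force: [-1.3, -0.0, 6.1]
grip_width: 0.005
grip_force: 3.4
t: 17.67
position: [548.2, -116.2, 81.1]
ee_rot: [3.141, 0.0, 1.333]
contact_force: [-1.1, -0.5, 6.8]
grip_width: 0.002
grip_force: 3.4
now [None, (np.float64(115.0), np.float64(116.0))]
```

```bash
python3 -m crank '[[[0,0,0,0,255],[0,0,0.5,0,255],[0,0,0.5,0,255],[0,0,0.5,0,255],[0,0,0.5,0,255],[0,0,0.5,0,255],[0,0,0.5,0,255],[0,0,0,0,255]]]' 10
python3 -m crank '[[[0,0,-20,0,255],[0,0,-50,0,255],[0,0,-90,0,255],[-30,0,-120,0,255],[-60,0,-130,0,255],[-95,0,-130,0,255],[-130,0,-130,0,255],[-160,0,-130,0,255]]]' 10
python3 -m crank '[[[-40,0,0,0,255],[-60,0,0,0,255],[-60,0,0,0,255],[-60,0,0,0,255],[-60,0,0,0,255],[-60,0,0,0,255],[-60,0,0,0,255],[-60,0,0,0,255]]]' 10
python3 prof.py|sed -n '1p;$p'
python3 - <<'E'
from h import *
from plant import read_camera
import cv2
k=read_camera('top')['color'];q=read_camera('scene')['color']
f=lambda i,r,c:cv2.resize(np.ascontiguousarray(i[r:r+100,c:c+70,::-1]),None,fx=5,fy=5,interpolation=2)
cv2.imwrite('pics/z8.png',cv2.hconcat([f(k,125,275),f(q,215,235)]))
E
```

```text
t: 18.38
position: [548.2, -116.2, 81.1]
ee_rot: [3.141, 0.0, 1.333]
contact_force: [-0.7, -0.2, 6.8]
grip_width: 0.008
grip_force: 3.4
t: 19.05
position: [509.5, -273.4, 210.5]
ee_rot: [-3.142, 0.0, 1.332]
contact_force: [-0.3, 0.5, 0.5]
grip_width: 0.008
grip_force: 0.0
t: 19.72
position: [496.5, -328.9, 210.9]
ee_rot: [3.142, -0.0, 1.334]
contact_force: [-0.4, 0.0, -0.4]
grip_width: 0.003
grip_force: 0.0
start [(np.float64(43.0), np.float64(55.5)), (np.float64(80.5), np.float64(99.0))]
now [(np.float64(43.5), np.float64(54.5)), (np.float64(89.0), np.float64(98.5))]
```

View pics/z8.png

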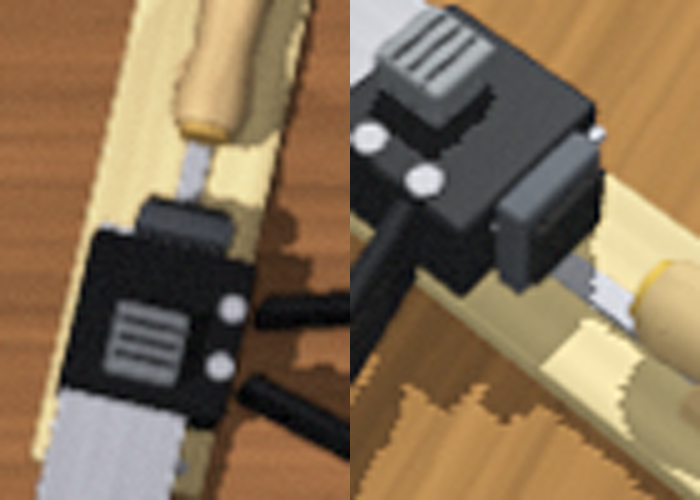

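The jaw is back where it started, at (185,222) in the top view. The collar is flush against the wood at (205,130), and the hand is clear. I'm handing the job in.

```bash
python3 -c "from plant import order;print(order.job_done())"
```

```text
the job is handed in; nothing more can be done
None
```

Job handed in at about 20 s of the 48 s limit: in the last picture the insert's collar sits flush on the wood, the jaw is fully open and the hand is clear; it took five squeezes instead of the usual three, and no verdict was returned.

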